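Shut and latch the test kiln

ROBOT

A 6-joint arm with a two-finger parallel gripper is mounted at the origin on the work surface. World frame = base frame: x ahead of the robot, y to its left, z up, the work surface at z = 0. Lengths are in m, angles in rad, forces in N, time in s.
With the tool pointing down it reaches from about 0.425 to 1.125 m from the base axis. Payload 14.9 kg.
Tool frame: the origin (TCP) lies on the centre line of the jaws, within the pads' length; the fingertips stand 19 mm ahead of it and the grasp point (between the pads) is the TCP; z points along the fingers, y is the direction in which the jaws open and shut (so a half turn about z gives the same grasp; the last joint's range is limited). The gripper opens to 91 mm and grips with 3 to 60 N. Pads are 32 mm wide; open, the fingers measure 118 mm over their backs; the gripper's body (76 mm by 178 mm) begins 60 mm behind the grasp point.
Start: joints at [-1.168, 0.379, 1.734, -0, 1.028, -0.033], TCP at [0.295, -0.635, 0.233] pointing down, gripper open.
Joint ranges: [-2.77, 2.77], [-0.74, 2.19], [0, 2.66], [-1.06, 4.2], [0.31, 2.87], [-3.08, 3.08]. Speed limits (rad/s): [1.89, 1.89, 2.39, 3.14, 3.14, 3.14].

INTERFACE

Orientations are given as [roll, pitch, yaw] about the fixed x, y, z axes, in that order (R = Rz(yaw) Ry(pitch) Rx(roll)).
In Python, from station import sensors, optics, ticket gives the robot as it stands.
- The arm moves only by the tool jog_arm, never from a script. Its argument "series" is a list that holds one entry, the list of rows, each a list of 7 numbers: the opening, from -1 (shut) to 1 (fully open), then the shift along the tool's x, y, z in units of 30 mm (1.0 is 30 mm), then the turn, a rotation vector about the tool's x, y, z in units of 0.15 rad (1.0 is 0.15 rad). A call has 1 to 20 rows; each row shifts and turns the pose as measured when the row begins, along the tool's axes as they then stand; what a row does not reach is not made up. A row lasts 1/10 s, in which the tool goes at most 50 mm and 8.59 degrees, less where a joint would pass 70% of its speed; a pose out of reach is approached as far as the arm can. A call with a number of a shift or a turn outside -1 to 1 is refused whole. A call with a gripper value outside its range is refused whole. The fingers move at their own pace and stop on an object; "squeeze" is the grip in N (left out, the last holds). Time passes only in rows, so rows that do not move let the fingers close. It gives the time, the measured TCP pose, the force and the opening at its end, in the units of the state.
- sensors.state(): the state, without advancing time (a new reading comes with each control period).
- optics.read_camera(name): name is "scene" or "top" or "wrist"; returns (picture, depth): 420x560x3 uint8, blue, green, red; 420x560 float32, m along the optical axis (not along the pixel's ray), 0 where there is no reading.
- optics.camera_model(name): a dict with "fx", "fy", "cx", "cy" (pixels), "k1" (the pictures are not rectified: a ray, as slopes to the right and down, at radius r is drawn at 1 + k1 r^2 times it, then the intrinsics apply), "rvec" (rotation vector, rad) and "tvec" (3), from world to camera coordinates, as OpenCV has them. Camera axes: x right, y down, z forward; pixel columns grow to the right and rows downward; lengths in m; the calibration is good to about 2 mm. A picture is of the moment at which its call begins: read the wrist's pose just before it. camera_model takes no time and is no camera call; for the wrist camera it gives the pose at the moment of the call.
- ticket.close_job(): hands the job in, once; it reports no verdict.
The state is a dict: "time": time; "qpos": joint angles; "qvel": joint speeds; "joint_efforts": joint torques, N m; "tool_pos": TCP position; "ee_rot": TCP orientation; "ft_force": force on the tool from outside, world axes, zero at the start; "torque": the same for the moment, N m; "finger_gap": finger opening in m.
Only numpy, scipy, OpenCV 4.12 (cv2) and the standard library are available. Lean on these libraries where they do the work, as an engineer would, in place of code of your own. Each camera call takes 0.05 s, during which the arm holds its last target.

TASK

Shut the test kiln's door and latch it: take the latch bar by its wooden knob, lift the bar over the striker lip, ease the door onto its soft fibre seal without crushing the seal, and let the bar drop fully into the catch. Leave the pots, props and tools where they are.

Things in the scene. Friction and masses are not known exactly. Their poses are not given: they have to be found in the camera images.
- kiln: Bench-top test kiln, fixed: grey sheet-steel case 320 mm wide, 270 mm deep, 270 mm high. Origin: centre of its underside. x points from the door side to the back (the door side looks along -x), y along its width towards the door's hinges, z up.
- door_hinge (a point): Point on the door's upright hinge axis, 225 mm above the table, level with the latch pivot; axes as the kiln's, in whose frame it lies at x -170, y +135 mm. The door leaf is 30 mm thick, 255 mm wide and reaches 262 mm above the table; its outer face is 15 mm outside the hinge axis.
- door (a joint): Angle of the kiln door about its hinge, rad: 0 is shut, parallel to the case; it grows as the free edge swings out (clockwise seen from above). The hinge is stiff enough to stay where it is left (0.15 N m). The exact shut angle is found by feel: between -0.05 and +0.05, see drawn_catch.
- latch (a joint): Angle of the latch bar about its pivot on the door, rad: 0 is level, as it lies when home on the floor of the catch; it grows as the free end is lifted, to a stop at 0.5. With the door open it hangs on its lower stop at -0.08. It falls by its own weight (about 2 N to lift at the knob).
- latch_pivot (a point): Pivot of the latch bar, on the door's outer face: 115 mm from the hinge axis along the door's width and 23 mm outside the hinge axis. The steel bar (18 mm high, 8 mm thick) runs from here 188 mm along the door and past its free edge. Axes as the door's: x into the kiln, y towards the hinges.
- knob_grip (a point): Centre of the wooden knob on the bar, its grip: 80 mm from the pivot along the bar, 35 mm out from the bar's middle plane (58 mm outside the hinge axis). A level cylinder square to the door, 22 mm across, 37 mm long between a 30 mm shoulder on its bar side and a 26 mm end button; clear room above and beside it. Axes as the bar's: x along the knob into the kiln, y along the bar to the pivot.
- drawn_catch (a point): Where the drawing puts the catch: floor of its slot, middle, on the case beside the door's free edge. A steel slot open at the top, 18 mm wide; its outer wall is the striker lip, 8 mm thick, 14 mm above the floor; a bar above 0.10 rad clears it. The frame with catch and seal is adjustable: both really sit up to 12 mm further out or in (kiln x), unmeasured, to be felt.
- drawn_seal (a point): Where the drawing puts the soft white fibre seal, middle of its strip by the door's free edge; it is set with the catch. Pressing at the knob towards the kiln, the seal gives 2 to 4 mm and takes 7 to 13 N before the bar is past the lip and can drop; above about 20 N at the knob it is crushed. Once the bar is down the seal holds it against the inside of the lip.
- pinch_pot_in (a point): Bystander: grey clay pinch pot, 72 mm across and 55 mm high, standing inside the kiln; this point is the middle of its inner floor.
- prop_tall_center (a point): Bystander: cream kiln prop, upright cylinder 38 mm across, 65 mm high, on the back of the kiln's roof; this point is its centre.
- prop_short_center (a point): Bystander: cream kiln prop, upright cylinder 38 mm across, 40 mm high, on the back of the kiln's roof; this point is its centre.
- banding_wheel: Bystander: dark steel banding wheel (turntable), 180 mm across, 65 mm high, on the table; origin at the centre of its underside.
- slip_jar: Bystander: brown jar with white lid, 68 mm across, 85 mm high, on the table; origin at the centre of its underside.
- bowl: Bystander: grey clay bowl, 110 mm across, 50 mm high, on the table; origin at the centre of its underside.
- clay_block: Bystander: grey block of clay 90 x 60 x 45 mm on the table; origin at the centre of its underside.
- trim_tool_grip (a point): Bystander: wooden-handled potter's spatula, 190 mm long, lying on the table; this point is on its handle.

How it is judged:
By the outcome, as a careful person would: the job done as asked, in the order asked, and still so for the second after the job is handed in, with the robot touching nothing.
It also fails if it takes over 72 s, if anything falls off the work surface, if the arm or the gripper's body presses on something with over 40 N, if the wrist force passes 120 N, or if a joint passes its speed limit or range.

## Working session

There is one attempt and no reset: what is moved stays moved. The work goes in short steps, Python scripts to look and compute and a tool call to move; the robot and the scene stay as the last step left them, time stands still between calls to the robot, and variables do not carry over. Pictures are saved under pics/ and viewed, and the job is handed in when it is done.

Besides the shell and the picture viewer there is one more tool, called after ">>>" as a command line: name --argument value ..., lists and objects as JSON in quotes. jog_arm: Moves the arm, as the interface text tells. Shifts and turns lie within -1 to 1; 1 stands for 30 mm of shift or 0.15 rad of turn. Its arguments: {"type":"object","properties":{"series":{"type":"array","items":{"type":"array","items":{"type":"array","items":{"type":"number","minimum":-1,"maximum":1}}}},"squeeze":{"type":"number"}},"required":["series"]}

```bash
mkdir -p pics; ls
python3 - <<'E'
from station import sensors, optics, ticket
import cv2,numpy as np
s=sensors.state(); print(s)
for n in ["scene","top","wrist"]:
    m=optics.camera_model(n); print(n,m)
    p,d=optics.read_camera(n); cv2.imwrite(f"pics/{n}0.png",p); np.save(f"pics/{n}0.npy",d)
E
```

```text
pics
{'time': 0.0, 'qpos': array([-1.16832919e+00,  3.79430671e-01,  1.73479752e+00,  1.64362312e-05,
        1.02850012e+00, -3.33138665e-02]), 'qvel': array([-7.11527649e-04,  7.49643032e-04, -1.48008125e-03,  1.50840315e-03,
        5.45804030e-04, -2.27426935e-05]), 'joint_efforts': array([ 4.65504927e-03, -7.63715744e+01, -4.34362757e+01,  6.51962031e-02,
        4.23793949e-02, -7.60322314e-05]), 'tool_pos': array([ 0.29531976, -0.63422538,  0.23226449]), 'ee_rot': array([-3.14045809e+00, -5.18867413e-05,  4.35772481e-01]), 'ft_force': array([0.79621467, 0.88424864, 0.20031771]), 'torque': array([0.01444698, 0.00667348, 0.00674962]), 'finger_gap': 0.09117155231035927}
scene {'fx': 517.4853532687055, 'fy': 517.4853532687055, 'cx': 282.0246989632899, 'cy': 216.86766173527744, 'k1': -0.14322284121206172, 'rvec': array([ 1.92741099,  1.09621023, -0.59625205]), 'tvec': array([-0.32519653, -0.10543483,  1.97364106])}
top {'fx': 542.9105372545246, 'fy': 542.9105372545246, 'cx': 282.60156595074454, 'cy': 211.2660318744145, 'k1': 0.009456359368120374, 'rvec': array([ 2.1691423 , -2.17377358,  0.07329758]), 'tvec': array([0.06223552, 0.58578247, 1.44093641])}
wrist {'fx': 327.62962188600886, 'fy': 327.62962188600886, 'cx': 277.2748363810351, 'cy': 206.08570089370627, 'k1': -0.06422582899108621, 'rvec': array([-2.45239074,  1.56505696,  0.21089308]), 'tvec': array([-0.6998931 , -0.02988587,  0.39096339])}
```

View pics/scene0.png

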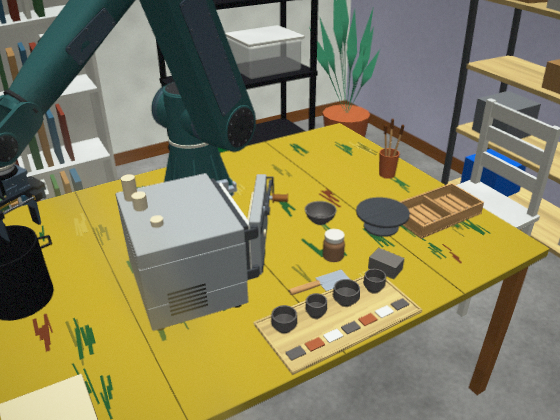

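View pics/top0.png

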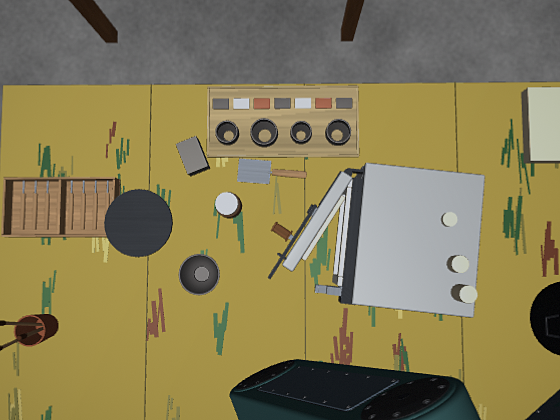

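View pics/wrist0.png

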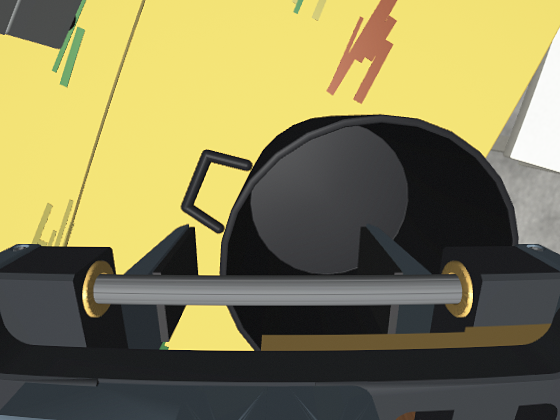

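```bash
cat > h.py <<'E'
from station import sensors, optics, ticket
import cv2,numpy as np
from scipy.spatial.transform import Rotation as Ro
def rays(m,uv):
    K=np.array([[m['fx'],0,m['cx']],[0,m['fy'],m['cy']],[0,0,1.]])
    n=cv2.undistortPoints(np.array(uv,float).reshape(-1,1,2),K,np.array([m['k1'],0,0,0,0]))[:,0]
    return np.c_[n,np.ones(len(n))]
def toworld(m,pc):
    R=cv2.Rodrigues(np.array(m['rvec']))[0]; return (pc-np.array(m['tvec']))@R
def onplane(m,uv,z):
    r=rays(m,uv); R=cv2.Rodrigues(np.array(m['rvec']))[0]
    c=-R.T@np.array(m['tvec']); d=r@R; t=(z-c[2])/d[:,2]; return c+d*t[:,None]
def cloud(m,d):
    h,w=d.shape; u,v=np.meshgrid(np.arange(w),np.arange(h))
    r=rays(m,np.c_[u.ravel(),v.ravel()]); return toworld(m,r*d.reshape(-1,1)).reshape(h,w,3)
def project(m,P):
    K=np.array([[m['fx'],0,m['cx']],[0,m['fy'],m['cy']],[0,0,1.]])
    return cv2.projectPoints(np.array(P,float).reshape(-1,1,3),np.array(m['rvec']),np.array(m['tvec']),K,np.array([m['k1'],0,0,0,0]))[0][:,0]
E
python3 - <<'E'
from h import *
np.set_printoptions(precision=4,suppress=True)
m=optics.camera_model("top"); p=cv2.imread("pics/top0.png"); d=np.load("pics/top0.npy"); W=cloud(m,d)
for uv in [(420,240),(300,100),(320,230),(282,230),(345,240),(275,273),(270,60)]: print(uv,W[uv[1],uv[0]],p[uv[1],uv[0]])
print(onplane(m,[(366,163),(484,175),(473,317),(352,303)],0.27))
msk=((abs(W[...,2]-0.27)<0.006)).astype(np.uint8)
hsv=cv2.cvtColor(p,cv2.COLOR_BGR2HSV)
n,l,st,_=cv2.connectedComponentsWithStats(msk)
i=l[240,420]; print(st[i]); v,u=np.where(l==i)
P=onplane(m,np.c_[u,v],0.27)[:,:2].astype(np.float32); r=cv2.minAreaRect(P); print(r); print(cv2.boxPoints(r))
cv2.imwrite("pics/z.png",cv2.resize(np.hstack([p[140:330,240:500],cv2.cvtColor((np.clip(W[140:330,240:500,2],0,.3)*800).astype(np.uint8),cv2.COLOR_GRAY2BGR)]),None,fx=1.5,fy=1.5))
cv2.imwrite("pics/zoom.png",cv2.resize(p[150:320,255:375],None,fx=4.6,fy=3.5,interpolation=cv2.INTER_CUBIC))
# wood knob
km=(hsv[...,0]>5)&(hsv[...,0]<20)&(hsv[...,1]>90)
km[:, :260]=0; km[:,300:]=0; km[:215]=0; km[245:]=0
v,u=np.where(km); print(len(u),u.mean(),v.mean()); print(W[v,u].mean(0), np.percentile(W[v,u,2],[5,50,95]))
print(cv2.minAreaRect(onplane(m,np.c_[u,v],.225)[:,:2].astype(np.float32)))
E
```

```text
(420, 240) [ 0.5004 -0.2486  0.2705] [179 175 172]
(300, 100) [0.899  0.0124 0.0016] [210 203 198]
(320, 230) [ 0.5254 -0.0289  0.2239] [207 207 203]
(282, 230) [0.5253 0.0592 0.2304] [ 48  73 106]
(345, 240) [ 0.5014 -0.0844  0.2461] [225 218 213]
(275, 273) [ 0.4194  0.0824 -0.004 ] [ 73 153 174]
(270, 60) [ 1.29    0.1251 -0.7433] [92 91 92]
[[ 0.6743 -0.1313  0.27  ]
 [ 0.6459 -0.3948  0.27  ]
 [ 0.3314 -0.3606  0.27  ]
 [ 0.3616 -0.0959  0.27  ]]
[  352   163   133   155 15940]
((0.5030823349952698, -0.2443302571773529), (0.26846879720687866, 0.3181893229484558), 83.66265869140625)
[[ 0.3301 -0.3602]
 [ 0.6464 -0.3953]
 [ 0.676  -0.1285]
 [ 0.3598 -0.0934]]
175 280.95428571428573 230.88571428571427
[0.5225 0.0614 0.2467] [0.2199 0.2268 0.2317]
((0.5237249135971069, 0.06175866350531578), (0.04449552297592163, 0.02510073035955429), 56.16758346557617)
```

View pics/zoom.png

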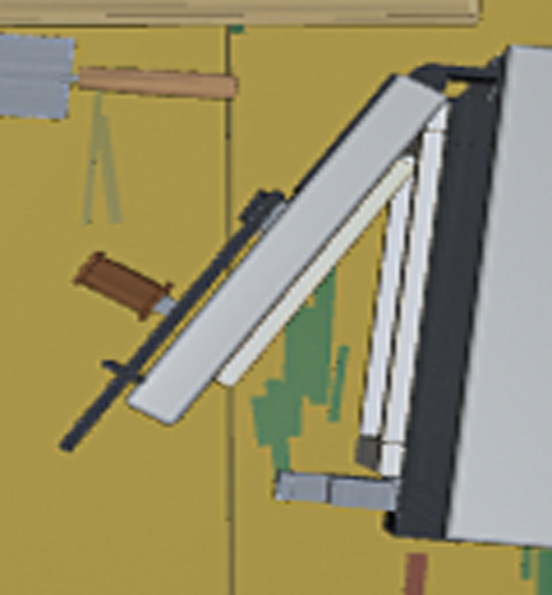

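View pics/z.png

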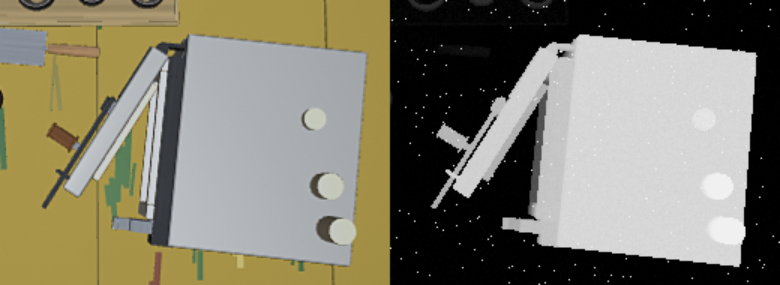

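>>> jog_arm --series '[[[1, 0, 0, -1, 0, 0, 0], [1, 0, 0, -1, 0, 0, 0], [1, 0, 0, -1, 0, 0, 0], [1, 0, 0, -1, 0, 0, 0], [1, 0, 0, -1, 0, 0, 0], [1, 0, 0, -1, 0, 0, 0], [1, 0, 0, -1, 0, 0, 0], [1, 0.67, -0.71, 0, 0, 0, 0], [1, 0.67, -0.71, 0, 0, 0, 0], [1, 0.67, -0.71, 0, 0, 0, 0], [1, 0.67, -0.71, 0, 0, 0, 0], [1, 0.67, -0.71, 0, 0, 0, 0], [1, 0.67, -0.71, 0, 0, 0, 0], [1, 0.67, -0.71, 0, 0, 0, 0], [1, 0.67, -0.71, 0, 0, 0, 0], [1, 0.67, -0.71, 0, 0, 0, 0], [1, 0.67, -0.71, 0, 0, 0, 0], [1, 0.67, -0.71, 0, 0, 0, 0], [1, 0.67, -0.71, 0, 0, 0, 0], [1, 0.67, -0.71, 0, 0, 0, 0]]]'

```text
time: 2.15
tool_pos: [0.4166, -0.2598, 0.4478]
ee_rot: [-3.132, 0.0, 0.431]
ft_force: [0.2, 0.3, -0.4]
finger_gap: 0.0911
```

>>> jog_arm --series '[[[1, 0, 0, 0, 0, 0, -0.96], [1, 0, 0, 0, 0, 0, -0.96], [1, 0, 0, 0, 0, 0, -0.96], [1, 0, 0, 0, 0, 0, -0.96], [1, 0.91, -0.23, 0, 0, 0, 0], [1, 0.91, -0.23, 0, 0, 0, 0], [1, 0.91, -0.23, 0, 0, 0, 0], [1, 0.91, -0.23, 0, 0, 0, 0], [1, 0.91, -0.23, 0, 0, 0, 0], [1, 0.91, -0.23, 0, 0, 0, 0], [1, 0.91, -0.23, 0, 0, 0, 0], [1, 0.91, -0.23, 0, 0, 0, 0], [1, 0.91, -0.23, 0, 0, 0, 0], [1, 0.91, -0.23, 0, 0, 0, 0], [1, 0.91, -0.23, 0, 0, 0, 0], [1, 0.91, -0.23, 0, 0, 0, 0], [1, 0, 0, 0, 0, 0, 0]]]'

```text
time: 3.85
tool_pos: [0.5149, 0.0812, 0.448]
ee_rot: [-3.131, -0.005, 1.032]
ft_force: [-0.3, -0.5, 0.4]
finger_gap: 0.0913
```

Run:
```python
from h import *
np.set_printoptions(precision=4,suppress=True)
s=sensors.state(); print(s['tool_pos'],s['ee_rot'],s['qpos'])
m=optics.camera_model("wrist"); R=cv2.Rodrigues(m['rvec'])[0]; c=-R.T@m['tvec']
T=Ro.from_euler('xyz',s['ee_rot']).as_matrix(); print("cam in tool",T.T@(c-s['tool_pos']),"cam axis in tool",T.T@R.T)
p,d=optics.read_camera("wrist"); cv2.imwrite("pics/w1.png",p); np.save("pics/w1.npy",d); np.savez("pics/w1m.npz",**m)
```

```text
[0.5149 0.0812 0.448 ] [-3.1309 -0.0047  1.0323] [ 0.1068 -0.1082  1.8917  0.0104  1.3638  0.6431]
cam in tool [ 0.0735 -0.     -0.1523] cam axis in tool [[-0.0011 -0.9645 -0.2642]
 [ 1.     -0.0011 -0.0004]
 [ 0.0001 -0.2642  0.9645]]
```

View pics/w1.png

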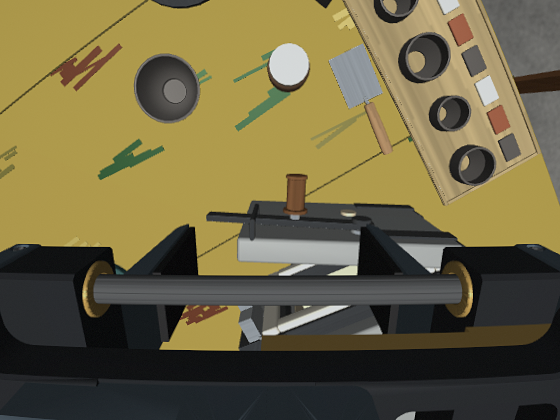

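Run:
```python
from h import *
np.set_printoptions(precision=4,suppress=True)
p=cv2.imread("pics/w1.png"); d=np.load("pics/w1.npy"); m=dict(np.load("pics/w1m.npz"))
hsv=cv2.cvtColor(p,cv2.COLOR_BGR2HSV)
km=(hsv[...,0]<18)&(hsv[...,1]>90)&(hsv[...,2]<200)
km[:170]=0;km[222:]=0;km[:,:275]=0;km[:,318:]=0
for v in range(170,222):
    u=np.where(km[v])[0]
    if len(u): 
        c=(u[0]+u[-1])/2
        P=onplane(m,[(u[0]-.5,v),(u[-1]+.5,v)],0.2186); print(v,u[0],u[-1],P[:,:2].mean(0),np.hypot(*(P[0]-P[1])[:2]).round(4))
W=cloud(m,d); v,u=np.where(km); print(np.percentile(W[v,u,2],[5,50,95]))
cv2.imwrite("pics/w1z.png",cv2.resize(p[165:260,195:465],None,fx=2.9,fy=2.9,interpolation=cv2.INTER_CUBIC))
```

```text
174 289 301 [0.5353 0.0798] 0.0153
175 287 305 [0.5357 0.0782] 0.0224
176 286 306 [0.5351 0.0771] 0.0247
177 287 306 [0.535  0.0758] 0.0236
178 288 306 [0.535  0.0745] 0.0224
179 288 305 [0.5339 0.0737] 0.0213
180 288 304 [0.5327 0.073 ] 0.0201
181 288 304 [0.5321 0.072 ] 0.0201
182 288 304 [0.5315 0.0709] 0.0201
183 288 304 [0.5309 0.0699] 0.0201
184 288 304 [0.5303 0.0688] 0.0202
185 288 304 [0.5297 0.0678] 0.0202
186 287 304 [0.5286 0.067 ] 0.0214
187 287 304 [0.528 0.066] 0.0214
188 287 304 [0.5274 0.0649] 0.0214
189 287 304 [0.5268 0.0639] 0.0214
190 287 304 [0.5262 0.0628] 0.0214
191 287 304 [0.5256 0.0618] 0.0215
192 287 304 [0.5249 0.0607] 0.0215
193 287 304 [0.5243 0.0597] 0.0215
194 287 304 [0.5237 0.0586] 0.0215
195 287 304 [0.5231 0.0575] 0.0215
196 287 304 [0.5225 0.0565] 0.0215
197 287 303 [0.5214 0.0557] 0.0204
198 287 303 [0.5207 0.0547] 0.0204
199 287 303 [0.5201 0.0536] 0.0204
200 287 303 [0.5195 0.0525] 0.0204
201 287 303 [0.5189 0.0515] 0.0204
202 287 303 [0.5183 0.0504] 0.0204
203 287 304 [0.5181 0.049 ] 0.0217
204 287 303 [0.517  0.0482] 0.0205
205 286 303 [0.5159 0.0475] 0.0217
206 286 303 [0.5152 0.0464] 0.0217
207 284 303 [0.5136 0.0459] 0.0242
208 284 305 [0.514  0.0442] 0.0266
209 283 306 [0.5133 0.0431] 0.029
210 283 306 [0.5127 0.042 ] 0.0291
211 283 306 [0.5121 0.041 ] 0.0291
212 284 306 [0.512  0.0396] 0.0279
213 286 305 [0.5119 0.0381] 0.0243
214 289 304 [0.5123 0.0364] 0.0194
[0.2195 0.2286 0.2326]
```

View pics/w1z.png

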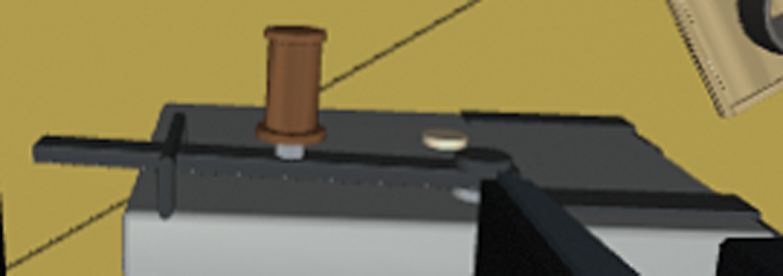

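>>> jog_arm --series '[[[1, -0.45, 0.63, 0, 0, 0, 0.2], [1, 0, 0, 0.9, 0, 0, 0], [1, 0, 0, 0.9, 0, 0, 0], [1, 0, 0, 0.9, 0, 0, 0], [1, 0, 0, 0.9, 0, 0, 0], [1, 0, 0, 0.9, 0, 0, 0], [1, 0, 0, 0.6, 0, 0, 0], [1, 0, 0, 0, 0, 0, 0]]]'

```text
time: 4.7
tool_pos: [0.5212, 0.0534, 0.2899]
ee_rot: [-3.132, -0.004, 0.998]
ft_force: [0.2, -0.4, 0.8]
finger_gap: 0.0912
```

```bash
cat > look.py <<'E'
from h import *
import sys
np.set_printoptions(precision=4,suppress=True)
n=sys.argv[1]
s=sensors.state(); print(s['time'],s['tool_pos'],s['ee_rot'],s['ft_force'])
m=optics.camera_model("wrist")
p,d=optics.read_camera("wrist"); cv2.imwrite(f"pics/{n}.png",p); np.save(f"pics/{n}.npy",d); np.savez(f"pics/{n}m.npz",**m)
print("tcp px",project(m,s['tool_pos']))
E
python3 look.py w2
```

```text
4.7 [0.5212 0.0534 0.2899] [-3.1325 -0.0035  0.9977] [ 0.1821 -0.4313  0.8394]
tcp px [[277.4814 266.414 ]]
```

View pics/w2.png

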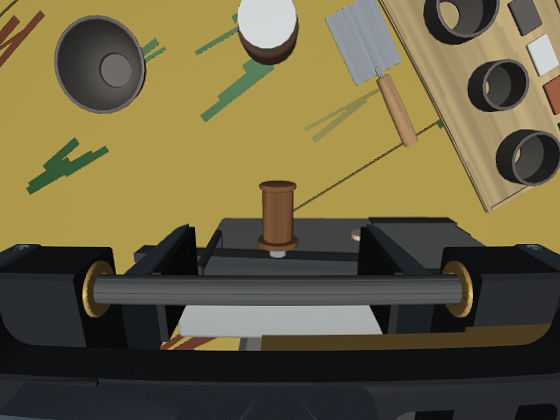

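Run:
```python
from h import *
np.set_printoptions(precision=4,suppress=True)
p=cv2.imread("pics/w2.png"); d=np.load("pics/w2.npy"); m=dict(np.load("pics/w2m.npz"))
hsv=cv2.cvtColor(p,cv2.COLOR_BGR2HSV)
km=(hsv[...,0]<18)&(hsv[...,1]>90)&(hsv[...,2]<200)
km[:175]=0;km[262:]=0;km[:,:250]=0;km[:,305:]=0
for v in range(175,262,1):
    u=np.where(km[v])[0]
    if len(u) and (v<195 or v>228 or v%8==0): 
        P=onplane(m,[(u[0]-.5,v),(u[-1]+.5,v)],0.2186); print(v,u[0],u[-1],P[:,:2].mean(0),np.hypot(*(P[0]-P[1])[:2]).round(4))
W=cloud(m,d); v,u=np.where(km); print(np.percentile(W[v,u,2],[5,50,95]))
```

```text
181 268 287 [0.5373 0.0794] 0.0139
182 264 291 [0.5369 0.0788] 0.0194
183 261 294 [0.5365 0.0782] 0.0236
184 260 294 [0.5358 0.0778] 0.0243
185 260 295 [0.5357 0.0771] 0.0251
186 260 295 [0.5353 0.0765] 0.0251
187 260 295 [0.535  0.0759] 0.0251
188 260 294 [0.5343 0.0755] 0.0244
189 261 293 [0.5339 0.0749] 0.023
190 263 292 [0.5338 0.0741] 0.021
191 263 292 [0.5334 0.0735] 0.021
192 263 292 [0.533  0.0729] 0.021
193 263 292 [0.5326 0.0723] 0.021
194 263 292 [0.5322 0.0717] 0.021
200 263 292 [0.5299 0.068 ] 0.0211
208 263 292 [0.5267 0.0631] 0.0213
216 263 292 [0.5235 0.0581] 0.0214
224 263 292 [0.5202 0.0531] 0.0216
229 263 292 [0.5182 0.0499] 0.0216
230 263 292 [0.5178 0.0493] 0.0217
231 263 292 [0.5174 0.0486] 0.0217
232 263 292 [0.5169 0.048 ] 0.0217
233 263 292 [0.5165 0.0473] 0.0217
234 263 292 [0.5161 0.0467] 0.0217
235 262 293 [0.5157 0.046 ] 0.0232
236 260 294 [0.515  0.0456] 0.0254
237 259 296 [0.5148 0.0447] 0.0276
238 259 297 [0.5147 0.0439] 0.0284
239 258 297 [0.514  0.0434] 0.0291
240 258 297 [0.5136 0.0428] 0.0292
241 258 297 [0.5132 0.0421] 0.0292
242 257 297 [0.5124 0.0417] 0.0299
243 257 297 [0.512 0.041] 0.03
244 258 297 [0.5119 0.0402] 0.0293
245 258 296 [0.5112 0.0397] 0.0285
246 259 296 [0.511  0.0389] 0.0278
247 260 294 [0.5103 0.0384] 0.0257
248 262 293 [0.5102 0.0375] 0.0235
249 263 291 [0.5094 0.0371] 0.0213
250 266 288 [0.509  0.0364] 0.0169
[0.2193 0.2286 0.2326]
```

>>> jog_arm --series '[[[1, 0.24, -0.03, 0, -0.06, 0, 0.04], [1, 0, 0, 0.6, 0, 0, 0], [1, 0, 0, 0.6, 0, 0, 0], [1, 0, 0, 0.6, 0, 0, 0], [1, 0, 0, 0.5, 0, 0, 0], [1, 0, 0, 0, 0, 0, 0]]]'

```text
time: 5.35
tool_pos: [0.531, 0.0612, 0.2291]
ee_rot: [3.128, -0.012, 0.989]
ft_force: [-0.3, -0.0, 0.3]
finger_gap: 0.0904
```

```bash
python3 look.py w3
```

```text
5.35 [0.531  0.0612 0.2291] [ 3.1277 -0.0121  0.9887] [-0.293  -0.0291  0.2832]
tcp px [[277.4574 266.4338]]
```

View pics/w3.png

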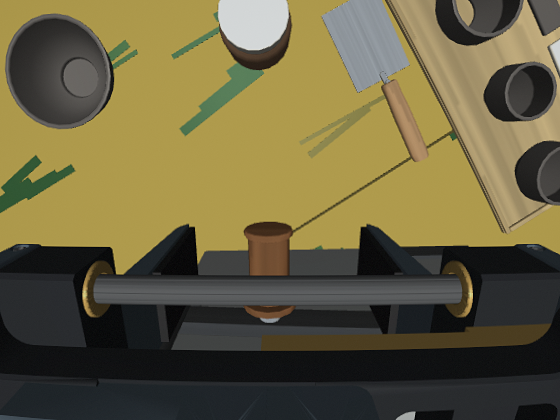

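>>> jog_arm --series '[[[1, -0.18, -0.16, 0, 0.08, -0.08, 0], [1, 0, 0, 0, 0, 0, 0], [1, 0, 0, 0, 0, 0, 0]]]'

```text
time: 5.7
tool_pos: [0.5257, 0.0596, 0.2337]
ee_rot: [3.136, -0.003, 0.989]
ft_force: [-0.1, -0.6, -0.7]
finger_gap: 0.0912
```

>>> jog_arm --series '[[[1, -0.04, -0.04, 0.25, 0, 0, 0], [1, 0, 0, 0.25, 0, 0, 0], [1, 0, 0, 0, 0, 0, 0]]]'

```text
time: 6.0
tool_pos: [0.5244, 0.0591, 0.2184]
ee_rot: [3.134, -0.004, 0.988]
ft_force: [0.1, 1.4, 0.4]
finger_gap: 0.091
```

```bash
python3 look.py w4
python3 - <<'E'
from h import *
for i in range(3): print(sensors.state()['tool_pos'], sensors.state()['time'])
p,d=optics.read_camera("top"); cv2.imwrite("pics/t4.png",cv2.resize(p[140:330,200:480],None,fx=2.8,fy=2.8))
E
```

```text
6.0 [0.5244 0.0591 0.2184] [ 3.1344 -0.0038  0.9884] [0.0686 1.3827 0.3775]
tcp px [[277.4867 266.3957]]
[0.52451277 0.05918257 0.21878972] 6.05
[0.52451277 0.05918257 0.21878972] 6.05
[0.52451277 0.05918257 0.21878972] 6.05
```

View pics/w4.png

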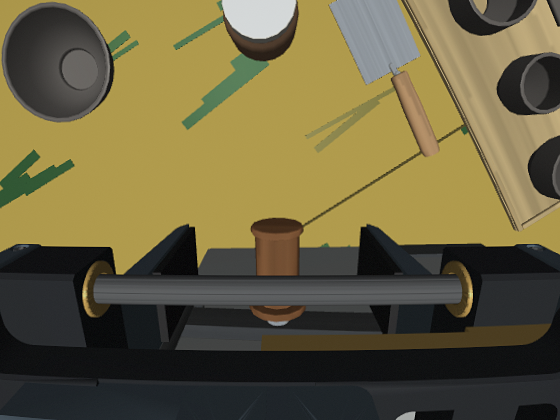

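View pics/t4.png

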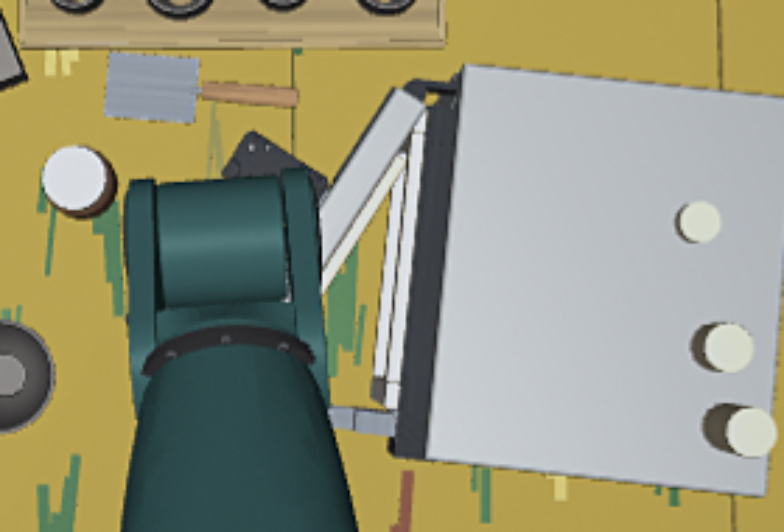

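>>> jog_arm --series '[[[-1, 0, 0, 0, 0, 0, 0], [-1, 0, 0, 0, 0, 0, 0], [-1, 0, 0, 0, 0, 0, 0], [-1, 0, 0, 0, 0, 0, 0], [-1, 0, 0, 0, 0, 0, 0], [-1, 0, 0, 0, 0, 0, 0], [-1, 0, 0, 0, 0, 0, 0]]]' --squeeze 15

```text
time: 6.8
tool_pos: [0.5251, 0.0592, 0.2195]
ee_rot: [3.133, -0.004, 0.988]
ft_force: [-0.2, 1.0, -0.7]
finger_gap: 0.0382
```

```bash
python3 look.py w5
```

```text
6.8 [0.5251 0.0592 0.2195] [ 3.1335 -0.0045  0.9883] [-0.2368  0.9689 -0.6857]
tcp px [[277.4837 266.3965]]
```

View pics/w5.png

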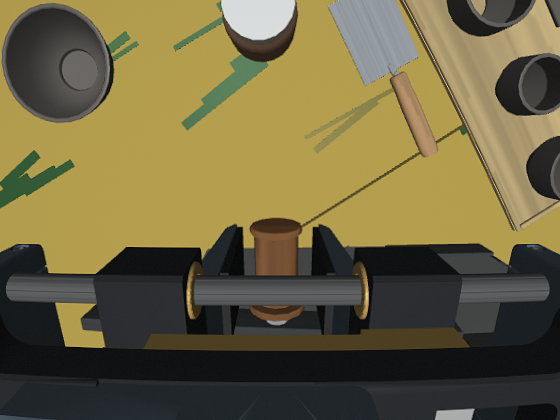

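Still closing (38 mm gap); knob centred at u≈277 between the fingers.

>>> jog_arm --series '[[[-1, 0, 0, 0, 0, 0, 0], [-1, 0, 0, 0, 0, 0, 0], [-1, 0, 0, 0, 0, 0, 0], [-1, 0, 0, 0, 0, 0, 0]]]'

```text
time: 7.25
tool_pos: [0.5246, 0.0597, 0.2195]
ee_rot: [3.135, -0.004, 0.989]
ft_force: [0.1, -1.8, 0.1]
finger_gap: 0.0217
```

```bash
python3 look.py w6
```

```text
7.25 [0.5246 0.0597 0.2195] [ 3.135  -0.0044  0.9885] [ 0.0748 -1.8272  0.121 ]
tcp px [[277.4373 266.3834]]
```

View pics/w6.png

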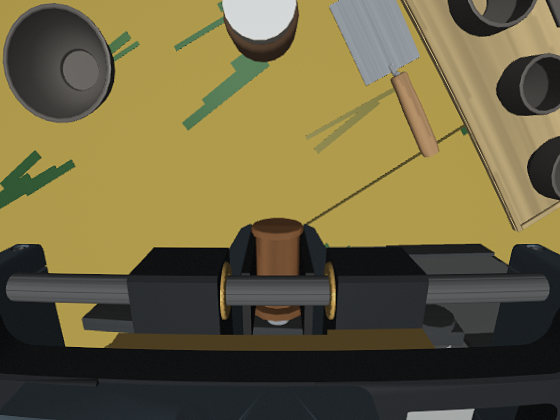

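>>> jog_arm --series '[[[-1, 0, 0, -0.27, 0, 0, 0], [-1, 0, 0, -0.27, 0, 0, 0], [-1, 0, 0, -0.27, 0, 0, 0], [-1, 0, 0, 0, 0, 0, 0]]]' --squeeze 12

```text
time: 7.7
tool_pos: [0.526, 0.0584, 0.2462]
ee_rot: [3.13, -0.005, 0.989]
ft_force: [0.2, 1.6, -2.9]
finger_gap: 0.0216
```

```bash
python3 look.py w7
python3 - <<'E'
from h import *
np.set_printoptions(precision=4,suppress=True)
s=sensors.state(); print(s['tool_pos'],s['ft_force'],s['torque'],s['finger_gap'])
m=optics.camera_model("top")
P=onplane(m,[(316,290),(326,291),(342,292)],0.23)[:,:2]
c=np.array([.503,-.2443]); ex=np.array([-.1106,-.9939]); ey=np.array([.9939,-.1106])
print("catch pts kiln frame",np.c_[(P-c)@ex,(P-c)@ey])
p,d=optics.read_camera("scene"); cv2.imwrite("pics/s7.png",cv2.resize(p[150:320,180:330],None,fx=4,fy=3.5))
E
```

```text
7.7 [0.526  0.0584 0.2462] [ 3.1304 -0.0046  0.9892] [ 0.1797  1.6307 -2.871 ]
tcp px [[277.4861 266.3783]]
[0.5258 0.0585 0.2458] [ 4.2311 -2.718  -2.8578] [-0.4895 -0.8484  0.1089] 0.021946720133053106
catch pts kiln frame [[-0.2117 -0.1396]
 [-0.1888 -0.1393]
 [-0.1522 -0.1376]]
```

View pics/w7.png

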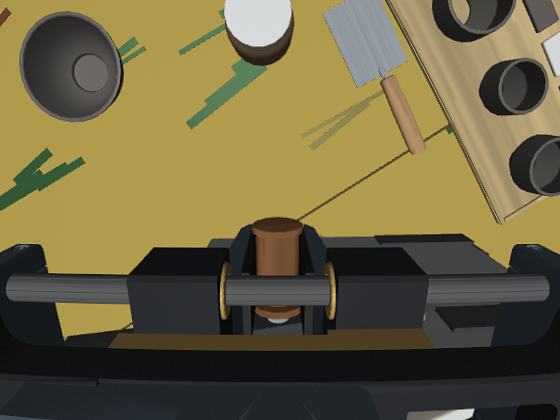

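View pics/s7.png

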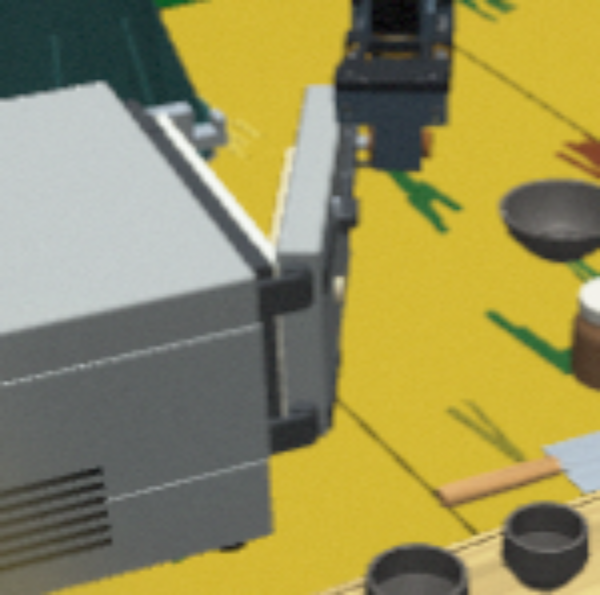

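>>> jog_arm --series '[[[-1, 0, 0.08, 0, 0, 0, 0], [-1, -0.195, -0.058, 0, 0, 0, -0.2], [-1, -0.195, -0.058, 0, 0, 0, -0.2], [-1, -0.195, -0.058, 0, 0, 0, -0.2], [-1, -0.195, -0.058, 0, 0, 0, -0.2], [-1, 0, 0, 0, 0, 0, 0]]]'

```text
time: 8.4
tool_pos: [0.5077, 0.0409, 0.2448]
ee_rot: [3.135, -0.003, 1.114]
ft_force: [2.2, -1.6, -3.1]
finger_gap: 0.0219
```

```bash
cat > st.py <<'E'
from h import *
np.set_printoptions(precision=4,suppress=True)
s=sensors.state(); T=Ro.from_euler('xyz',s['ee_rot']).as_matrix()
c=np.array([.503,-.2443]); ex=np.array([-.1106,-.9939]); ey=np.array([.9939,-.1106]); H=c-.17*ex+.135*ey
r=s['tool_pos'][:2]-H; k=np.array([r@ex,r@ey]); R=np.hypot(*k)
a=np.arctan2(-k[0],-k[1])-np.arctan2(.058,.193)
print("t",s['time'],"pos",s['tool_pos'],"rpy",s['ee_rot'],"gap",round(s['finger_gap'],4))
print("F tool",T.T@s['ft_force'],"tq tool",T.T@s['torque'],"theta from pos",a.round(4),"from yaw",round(1.460-s['ee_rot'][2],4),"R",R.round(4),"(0.2015)  knob kiln x",k[0].round(4))
E
python3 st.py
```

```text
t 8.4 pos [0.5077 0.0409 0.2448] rpy [ 3.1348 -0.0027  1.114 ] gap 0.0219
F tool [-0.476   2.7122  3.1579] tq tool [-0.4666 -0.154  -0.1431] theta from pos 0.3217 from yaw 0.346 R 0.198 (0.2015)  knob kiln x -0.114
```

>>> jog_arm --series '[[[-1, -0.195, -0.03, 0, 0, 0, -0.2], [-1, -0.195, -0.058, 0, 0, 0, -0.2], [-1, -0.195, -0.058, 0, 0, 0, -0.2], [-1, -0.195, -0.058, 0, 0, 0, -0.2], [-1, -0.195, -0.058, 0, 0, 0, -0.2], [-1, 0, 0, 0, 0, 0, 0]]]'

```text
time: 9.0
tool_pos: [0.489, 0.0167, 0.2447]
ee_rot: [3.134, -0.003, 1.268]
ft_force: [2.2, -1.6, -3.3]
finger_gap: 0.0217
```

```bash
python3 st.py;  python3 - <<'E'
from h import *
for n in ["scene","top"]:
    p,d=optics.read_camera(n); cv2.imwrite(f"pics/{n}8.png",cv2.resize(p[150:320,180:400],None,fx=3.4,fy=3.4))
E
```

```text
t 9.0 pos [0.489  0.0167 0.2447] rpy [ 3.1344 -0.0027  1.2684] gap 0.0217
F tool [-0.8697  2.5043  3.2997] tq tool [-0.5076 -0.1682 -0.0384] theta from pos 0.1671 from yaw 0.1916 R 0.1983 (0.2015)  knob kiln x -0.0879
```

View pics/scene8.png

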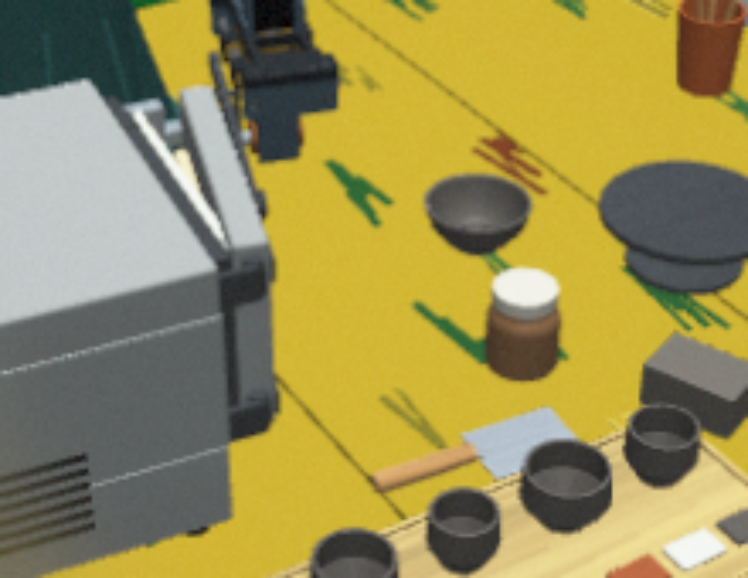

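View pics/top8.png

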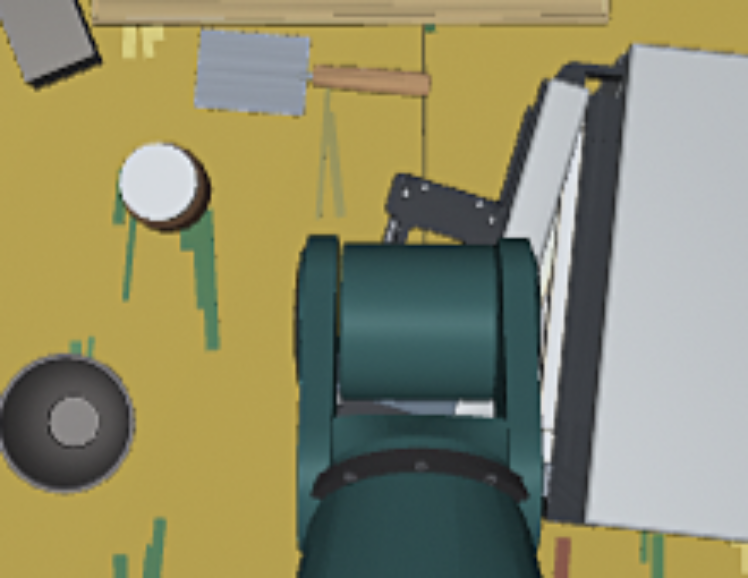

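>>> jog_arm --series '[[[-1, -0.195, -0.04, 0, 0, 0, -0.2], [-1, -0.195, -0.05, 0, 0, 0, -0.2], [-1, -0.1, -0.03, 0, 0, 0, -0.1], [-1, 0, 0, 0, 0, 0, 0]]]'

```text
time: 9.5
tool_pos: [0.4817, 0.0046, 0.2446]
ee_rot: [3.136, -0.003, 1.342]
ft_force: [2.2, -1.5, -2.1]
finger_gap: 0.0213
```

```bash
python3 st.py
```

```text
t 9.5 pos [0.4817 0.0046 0.2446] rpy [ 3.1355 -0.0033  1.3425] gap 0.0213
F tool [-0.9808  2.4723  2.1008] tq tool [-0.4895 -0.2349 -0.0159] theta from pos 0.096 from yaw 0.1175 R 0.1984 (0.2015)  knob kiln x -0.0751
```

>>> jog_arm --series '[[[-1, -0.065, -0.02, 0, 0, 0, -0.067], [-1, -0.065, -0.02, 0, 0, 0, -0.067], [-1, 0, 0, 0, 0, 0, 0]]]'

```text
time: 9.8
tool_pos: [0.4798, 0.0013, 0.2446]
ee_rot: [3.135, -0.003, 1.363]
ft_force: [2.3, -3.3, -3.7]
finger_gap: 0.0219
```

```bash
python3 st.py
```

```text
t 9.8 pos [0.4798 0.0013 0.2446] rpy [ 3.1354 -0.0034  1.3627] gap 0.0219
F tool [-2.7927  2.9251  3.7027] tq tool [-0.5791 -0.2808  0.0768] theta from pos 0.0765 from yaw 0.0973 R 0.1985 (0.2015)  knob kiln x -0.0715
```

>>> jog_arm --series '[[[-1, -0.065, -0.02, 0, 0, 0, -0.067], [-1, 0, 0, 0, 0, 0, 0]]]'

```text
time: 10.0
tool_pos: [0.4789, -0.0006, 0.2446]
ee_rot: [3.135, -0.003, 1.373]
ft_force: [1.6, -2.4, -2.9]
finger_gap: 0.0216
```

```bash
python3 st.py
```

```text
t 10.0 pos [ 0.4789 -0.0006  0.2446] rpy [ 3.1353 -0.0033  1.3734] gap 0.0216
F tool [-2.031   2.0267  2.8674] tq tool [-0.5473 -0.3392  0.0585] theta from pos 0.0657 from yaw 0.0866 R 0.1985 (0.2015)  knob kiln x -0.0695
```

>>> jog_arm --series '[[[-1, -0.065, 0.01, 0, 0, 0, -0.067], [-1, 0, 0, 0, 0, 0, 0]]]'

```text
time: 10.2
tool_pos: [0.4779, -0.0024, 0.2443]
ee_rot: [3.138, -0.003, 1.384]
ft_force: [2.5, -1.9, -1.5]
finger_gap: 0.0217
```

```bash
python3 st.py
```

```text
t 10.2 pos [ 0.4779 -0.0024  0.2443] rpy [ 3.1376 -0.0035  1.3842] gap 0.0217
F tool [-1.3779  2.8059  1.4765] tq tool [-0.6299 -0.3381  0.0289] theta from pos 0.0554 from yaw 0.0758 R 0.1986 (0.2015)  knob kiln x -0.0676
```

>>> jog_arm --series '[[[-1, -0.05, 0.01, 0, 0, 0, -0.05], [-1, 0, 0, 0, 0, 0, 0]]]'

```text
time: 10.4
tool_pos: [0.4771, -0.0038, 0.244]
ee_rot: [3.14, -0.004, 1.392]
ft_force: [0.6, -0.8, -1.3]
finger_gap: 0.0216
```

```bash
python3 st.py; python3 look.py w9
```

```text
t 10.4 pos [ 0.4771 -0.0038  0.244 ] rpy [ 3.1396 -0.0037  1.3924] gap 0.0216
F tool [-0.7297  0.7269  1.3238] tq tool [-0.3485 -0.1867 -0.0462] theta from pos 0.0474 from yaw 0.0676 R 0.1987 (0.2015)  knob kiln x -0.0661
10.4 [ 0.4771 -0.0038  0.244 ] [ 3.1396 -0.0037  1.3924] [ 0.5895 -0.8428 -1.325 ]
tcp px [[278.0857 266.5165]]
```

View pics/w9.png

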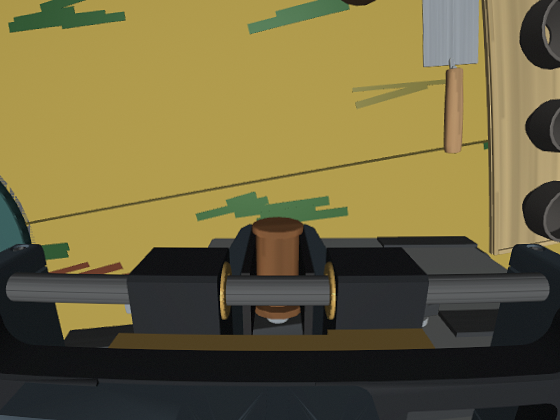

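>>> jog_arm --series '[[[-1, -0.04, -0.01, 0, 0, 0, -0.04], [-1, 0, 0, 0, 0, 0, 0]]]'

```text
time: 10.65
tool_pos: [0.4766, -0.005, 0.244]
ee_rot: [3.14, -0.004, 1.399]
ft_force: [-1.6, -0.6, -1.4]
finger_gap: 0.0221
```

```bash
python3 st.py
```

```text
t 10.65 pos [ 0.4766 -0.005   0.244 ] rpy [ 3.1395 -0.0037  1.3987] gap 0.0221
F tool [-0.8416 -1.4382  1.3692] tq tool [ 0.024  -0.0658 -0.0326] theta from pos 0.0411 from yaw 0.0613 R 0.1986 (0.2015)  knob kiln x -0.0649
```

>>> jog_arm --series '[[[-1, -0.05, -0.015, 0, 0, 0, -0.05], [-1, 0, 0, 0, 0, 0, 0]]]'

```text
time: 10.85
tool_pos: [0.476, -0.0063, 0.2441]
ee_rot: [3.139, -0.004, 1.407]
ft_force: [-0.7, 2.0, -1.3]
finger_gap: 0.0217
```

```bash
python3 st.py
```

```text
t 10.85 pos [ 0.476  -0.0063  0.2441] rpy [ 3.1392 -0.0042  1.4068] gap 0.0217
F tool [ 1.8235 -0.9927  1.2871] tq tool [-0.0084  0.3068  0.0402] theta from pos 0.0337 from yaw 0.0532 R 0.1986 (0.2015)  knob kiln x -0.0636
```

>>> jog_arm --series '[[[-1, -0.05, -0.015, 0, 0, 0, -0.05], [-1, 0, 0, 0, 0, 0, 0]]]'

```text
time: 11.05
tool_pos: [0.4756, -0.0072, 0.2442]
ee_rot: [3.139, -0.006, 1.414]
ft_force: [0.5, 5.0, -2.5]
finger_gap: 0.0216
```

```bash
python3 st.py
```

```text
t 11.05 pos [ 0.4756 -0.0072  0.2442] rpy [ 3.1385 -0.0058  1.4144] gap 0.0216
F tool [ 4.9798 -0.2593  2.5468] tq tool [-0.089   0.8058  0.1279] theta from pos 0.0286 from yaw 0.0456 R 0.1986 (0.2015)  knob kiln x -0.0626
```

>>> jog_arm --series '[[[-1, -0.05, -0.015, 0, 0, 0, -0.03], [-1, 0, 0, 0, 0, 0, 0]]]'

```text
time: 11.25
tool_pos: [0.4753, -0.0078, 0.2442]
ee_rot: [3.138, -0.008, 1.419]
ft_force: [2.1, 5.9, -2.9]
finger_gap: 0.0217
```

```bash
python3 st.py
```

```text
t 11.25 pos [ 0.4753 -0.0078  0.2442] rpy [ 3.1377 -0.0082  1.4187] gap 0.0217
F tool [6.0848 1.1451 2.9665] tq tool [-0.1684  1.0962  0.1437] theta from pos 0.0253 from yaw 0.0413 R 0.1986 (0.2015)  knob kiln x -0.062
```

>>> jog_arm --series '[[[-1, -0.06, -0.01, 0, 0, 0, -0.03], [-1, -0.02, 0, 0, 0, 0, 0]]]'

```text
time: 11.45
tool_pos: [0.4748, -0.0088, 0.2442]
ee_rot: [3.137, -0.012, 1.423]
ft_force: [1.5, 11.3, -2.7]
finger_gap: 0.0218
```

```bash
python3 st.py
```

```text
t 11.45 pos [ 0.4748 -0.0088  0.2442] rpy [ 3.1374 -0.0117  1.4228] gap 0.0218
F tool [11.3379 -0.1846  2.8391] tq tool [-0.0239  1.7435  0.0864] theta from pos 0.02 from yaw 0.0372 R 0.1986 (0.2015)  knob kiln x -0.061
```

>>> jog_arm --series '[[[-1, -0.015, -0.02, 0.1, 0, 0, 0], [-1, -0.015, -0.02, 0.1, 0, 0, 0], [-1, -0.015, -0.02, 0.1, 0, 0, 0]]]'

```text
time: 11.75
tool_pos: [0.4739, -0.0082, 0.2358]
ee_rot: [3.135, -0.016, 1.422]
ft_force: [1.3, 6.9, -0.0]
finger_gap: 0.0219
```

```bash
python3 st.py
```

```text
t 11.75 pos [ 0.4739 -0.0082  0.2358] rpy [ 3.1351 -0.016   1.422 ] gap 0.0219
F tool [6.9957 0.228  0.1314] tq tool [-0.2645  1.3054  0.1922] theta from pos 0.0209 from yaw 0.038 R 0.1997 (0.2015)  knob kiln x -0.0615
```

>>> jog_arm --series '[[[-1, -0.06, 0, 0, 0, -0.05, 0], [-1, -0.04, 0, 0.03, 0, -0.03, 0]]]'

```text
time: 11.95
tool_pos: [0.4733, -0.0094, 0.2346]
ee_rot: [3.136, -0.008, 1.421]
ft_force: [-0.6, 15.4, 0.4]
finger_gap: 0.0216
```

```bash
python3 st.py
```

```text
t 11.95 pos [ 0.4733 -0.0094  0.2346] rpy [ 3.136  -0.0081  1.4209] gap 0.0216
F tool [15.1323 -2.8659 -0.2577] tq tool [0.226  2.7273 0.0307] theta from pos 0.0141 from yaw 0.0391 R 0.1998 (0.2015)  knob kiln x -0.0602
```

>>> jog_arm --series '[[[-1, 0, -0.01, 0.12, 0, 0, 0], [-1, -0.02, -0.01, 0.12, 0, 0, 0]]]'

```text
time: 12.15
tool_pos: [0.4732, -0.0088, 0.2279]
ee_rot: [3.135, -0.01, 1.421]
ft_force: [-2.8, 6.5, 4.9]
finger_gap: 0.0217
```

```bash
python3 st.py
```

```text
t 12.15 pos [ 0.4732 -0.0088  0.2279] rpy [ 3.1351 -0.0105  1.421 ] gap 0.0217
F tool [ 6.0364 -3.7439 -4.8881] tq tool [0.304  1.067  0.0161] theta from pos 0.0167 from yaw 0.039 R 0.2002 (0.2015)  knob kiln x -0.0608
```

```bash
python3 look.py w10
python3 - <<'E'
from h import *
p,d=optics.read_camera("scene"); cv2.imwrite("pics/s10.png",cv2.resize(p[165:245,190:300],None,fx=7,fy=7,interpolation=cv2.INTER_CUBIC))
E
```

```text
12.15 [ 0.4732 -0.0088  0.2279] [ 3.1351 -0.0105  1.421 ] [-2.8399  6.4816  4.9267]
tcp px [[278.0993 266.5386]]
```

View pics/s10.png

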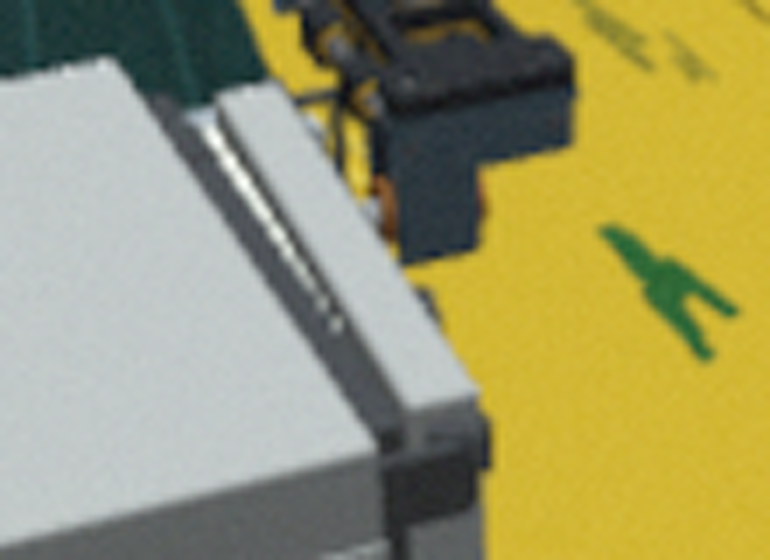

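View pics/w10.png

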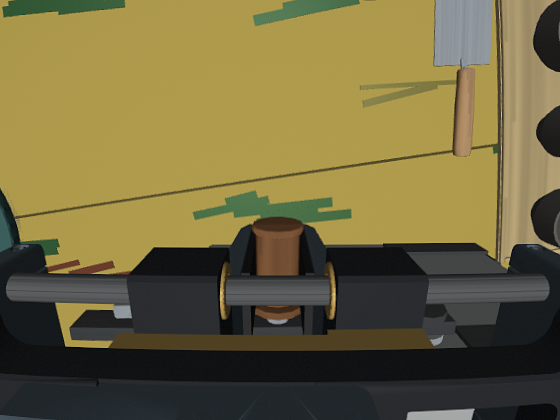

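Run:
```python
import cv2,numpy as np
a=[cv2.resize(cv2.convertScaleAbs(cv2.imread(f"pics/{n}.png")[285:350,55:150],alpha=1.8,beta=20),None,fx=8,fy=4.4,interpolation=cv2.INTER_CUBIC) for n in ("w9","w10")]
cv2.imwrite("pics/c10.png",np.vstack(a))
```

```text
(no output)
```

View pics/c10.png

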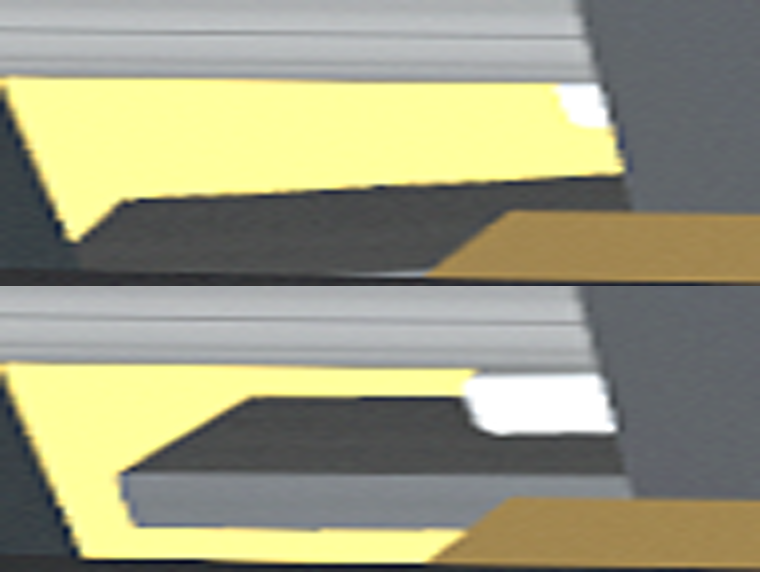

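>>> jog_arm --series '[[[-1, -0.01, 0, 0.06, 0, 0, 0], [-1, 0, 0, 0, 0, 0, 0]]]'

```text
time: 12.45
tool_pos: [0.4731, -0.0087, 0.2259]
ee_rot: [3.135, -0.011, 1.421]
ft_force: [1.3, 0.2, -6.6]
finger_gap: 0.0217
```

```bash
python3 st.py; python3 look.py w11
python3 - <<'E'
import cv2,numpy as np
a=[cv2.resize(cv2.convertScaleAbs(cv2.imread(f"pics/{n}.png")[285:350,55:150],alpha=1.4,beta=10),None,fx=8,fy=4.4,interpolation=cv2.INTER_CUBIC) for n in ("w10","w11")]
cv2.imwrite("pics/c11.png",np.vstack(a))
E
```

```text
t 12.45 pos [ 0.4731 -0.0087  0.2259] rpy [ 3.1353 -0.0114  1.4211] gap 0.0217
F tool [0.2664 1.1963 6.6296] tq tool [-0.3507  0.1823  0.0833] theta from pos 0.0169 from yaw 0.0389 R 0.2002 (0.2015)  knob kiln x -0.0609
12.45 [ 0.4731 -0.0087  0.2259] [ 3.1353 -0.0114  1.4211] [ 1.2755  0.1535 -6.6184]
tcp px [[278.1458 266.5496]]
```

View pics/c11.png

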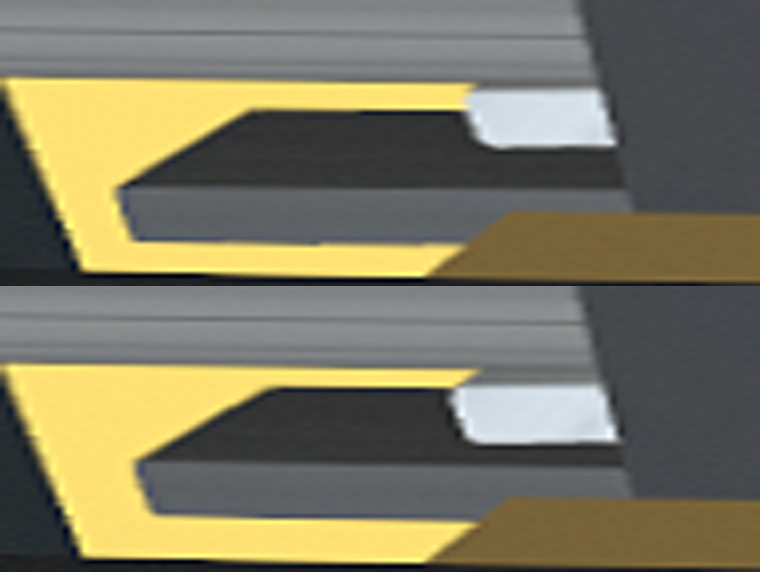

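>>> jog_arm --series '[[[-1, 0, 0, 0.04, 0, 0, 0], [-1, 0, 0, 0, 0, 0, 0]]]'

```text
time: 12.7
tool_pos: [0.4732, -0.0086, 0.2253]
ee_rot: [3.136, -0.012, 1.421]
ft_force: [-1.1, 2.3, -4.1]
finger_gap: 0.0218
```

```bash
python3 st.py
```

```text
t 12.7 pos [ 0.4732 -0.0086  0.2253] rpy [ 3.1356 -0.0116  1.4213] gap 0.0218
F tool [ 2.1031 -1.4354  4.1605] tq tool [-0.0049  0.4118 -0.0089] theta from pos 0.0172 from yaw 0.0387 R 0.2002 (0.2015)  knob kiln x -0.0609
```

>>> jog_arm --series '[[[-1, 0, 0, 0.04, 0, 0, 0], [-1, 0, 0, 0.03, 0, 0, 0]]]'

```text
time: 12.9
tool_pos: [0.4733, -0.0086, 0.2247]
ee_rot: [3.136, -0.012, 1.421]
ft_force: [-11.0, 3.0, 20.3]
finger_gap: 0.0219
```

```bash
python3 st.py; python3 look.py w12
python3 - <<'E'
import cv2,numpy as np
a=[cv2.resize(cv2.convertScaleAbs(cv2.imread(f"pics/{n}.png")[285:350,55:150],alpha=1.4,beta=10),None,fx=8,fy=4.4,interpolation=cv2.INTER_CUBIC) for n in ("w11","w12")]
cv2.imwrite("pics/c12.png",np.vstack(a))
E
```

```text
t 12.9 pos [ 0.4733 -0.0086  0.2247] rpy [ 3.1364 -0.0116  1.4214] gap 0.0219
F tool [  1.555  -11.1805 -20.297 ] tq tool [1.9154 0.2647 0.0398] theta from pos 0.0176 from yaw 0.0386 R 0.2001 (0.2015)  knob kiln x -0.061
12.9 [ 0.4733 -0.0086  0.2247] [ 3.1364 -0.0116  1.4214] [-10.9642   2.9845  20.2551]
tcp px [[278.1876 266.5829]]
```

View pics/c12.png

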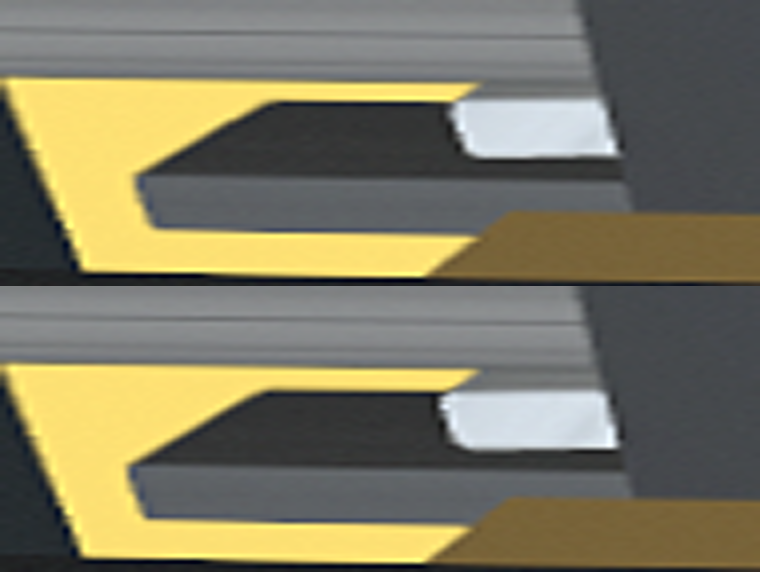

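>>> jog_arm --series '[[[-1, 0, -0.01, -0.03, 0, 0, 0], [-1, 0, 0, 0, 0, 0, 0]]]'

```text
time: 13.15
tool_pos: [0.4732, -0.0086, 0.2257]
ee_rot: [3.136, -0.012, 1.422]
ft_force: [-1.2, 3.3, 1.5]
finger_gap: 0.0217
```

```bash
python3 st.py
```

```text
t 13.15 pos [ 0.4732 -0.0086  0.2257] rpy [ 3.1356 -0.0117  1.4215] gap 0.0217
F tool [ 3.0671 -1.6635 -1.432 ] tq tool [0.3663 0.4881 0.0563] theta from pos 0.0174 from yaw 0.0385 R 0.2002 (0.2015)  knob kiln x -0.061
```

Forces are small; release.

>>> jog_arm --series '[[[0.4, 0, 0, 0, 0, 0, 0], [0.4, 0, 0, 0, 0, 0, 0], [0.4, 0, 0, 0, 0, 0, 0], [0.4, 0, 0, 0, 0, 0, 0], [0.4, 0, 0, 0, 0, 0, 0], [0.4, 0, 0, 0, 0, 0, 0]]]'

```text
time: 13.75
tool_pos: [0.4736, -0.0092, 0.2258]
ee_rot: [3.135, -0.011, 1.422]
ft_force: [0.4, -0.1, 0.1]
finger_gap: 0.0633
```

```bash
python3 st.py; python3 look.py w13
```

```text
t 13.75 pos [ 0.4736 -0.0092  0.2258] rpy [ 3.1346 -0.0106  1.4219] gap 0.0633
F tool [-0.0385  0.3773 -0.0604] tq tool [-0.0936 -0.0127  0.0296] theta from pos 0.0155 from yaw 0.0381 R 0.1995 (0.2015)  knob kiln x -0.0604
13.75 [ 0.4736 -0.0092  0.2258] [ 3.1346 -0.0106  1.4219] [ 0.3669 -0.0946  0.0626]
tcp px [[278.1178 266.5228]]
```

View pics/w13.png

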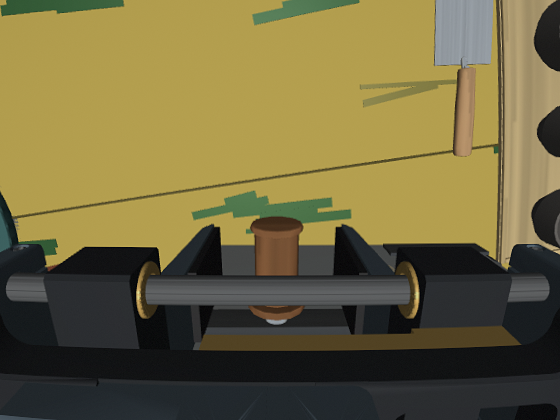

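>>> jog_arm --series '[[[0.4, 0, 0, -0.5, 0, 0, 0], [0.4, 0, 0, -0.8, 0, 0, 0], [0.4, 0, 0, -1, 0, 0, 0], [0.4, 0, 0, -1, 0, 0, 0], [0.4, 0, 0, -1, 0, 0, 0], [0.4, 0.3, 0, -1, 0, 0, 0], [0.4, 0, 0, 0, 0, 0, 0]]]'

```text
time: 14.5
tool_pos: [0.4727, -0.0017, 0.3903]
ee_rot: [3.137, -0.01, 1.422]
ft_force: [0.4, -0.2, -0.6]
finger_gap: 0.0639
```

```bash
python3 st.py; python3 look.py w14
python3 - <<'E'
from h import *
for n in ["scene","top"]:
    p,d=optics.read_camera(n); cv2.imwrite(f"pics/{n}14.png",cv2.resize(p,None,fx=1.4,fy=1.4) if n=="top" else cv2.resize(p[140:330,120:370],None,fx=3,fy=3))
E
```

```text
t 14.5 pos [ 0.4727 -0.0017  0.3903] rpy [ 3.1373 -0.0103  1.4216] gap 0.0639
F tool [-0.151   0.4253  0.5523] tq tool [-0.1034 -0.0009 -0.0262] theta from pos 0.0472 from yaw 0.0384 R 0.2036 (0.2015)  knob kiln x -0.0677
14.5 [ 0.4727 -0.0017  0.3903] [ 3.1373 -0.0103  1.4216] [ 0.4012 -0.2073 -0.552 ]
tcp px [[278.1398 266.5691]]
```

View pics/w14.png

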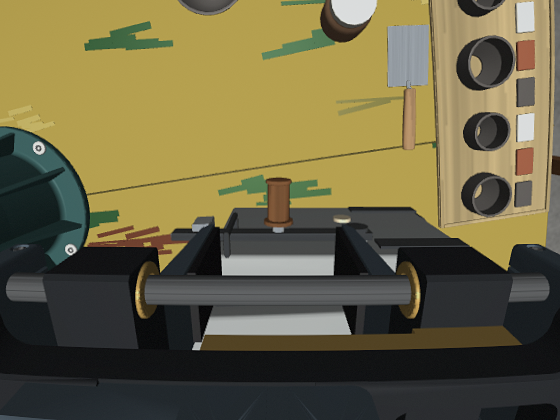

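View pics/scene14.png

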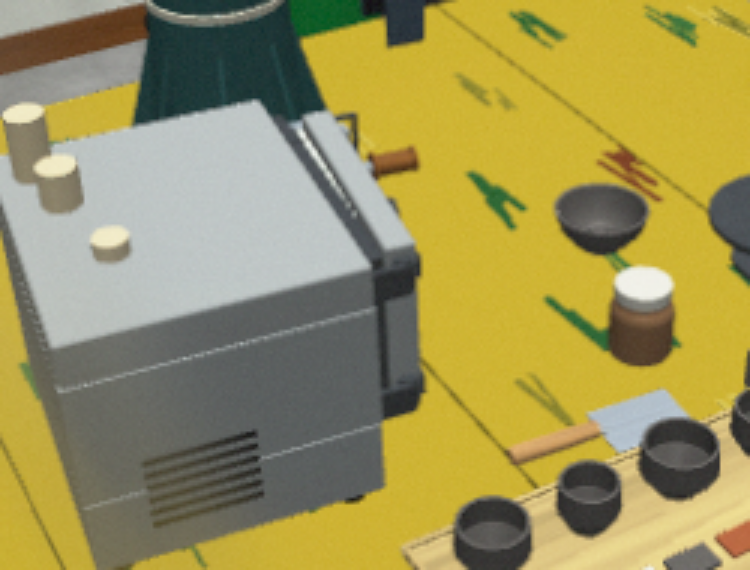

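View pics/top14.png

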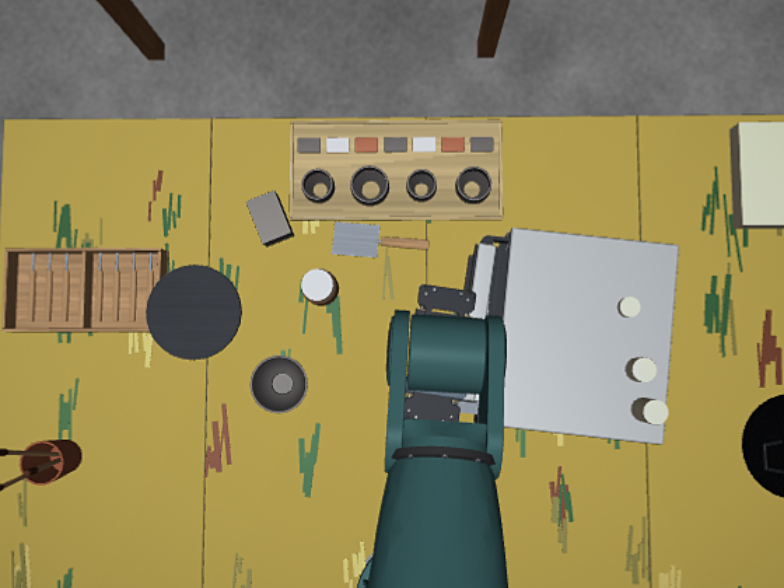

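>>> jog_arm --series '[[[0.4, -0.9, -0.9, -0.3, 0, 0, 0], [0.4, -0.9, -0.9, 0, 0, 0, 0], [0.4, -0.9, 0, 0, 0, 0, 0], [0.4, 0, 0, 0, 0, 0, 0]]]'

```text
time: 15.05
tool_pos: [0.4014, -0.0758, 0.3881]
ee_rot: [-3.13, -0.01, 1.423]
ft_force: [0.0, 0.7, -0.2]
finger_gap: 0.0638
```

```bash
python3 look.py w15
python3 - <<'E'
from h import *
np.set_printoptions(precision=4,suppress=True)
p=cv2.imread("pics/w15.png"); cv2.imwrite("pics/c15.png",cv2.resize(p[60:260,140:420],None,fx=2.8,fy=2.8,interpolation=cv2.INTER_CUBIC))
E
```

```text
15.05 [ 0.4014 -0.0758  0.3881] [-3.1305 -0.0095  1.4234] [ 0.0086  0.666  -0.1739]
tcp px [[278.1861 266.5944]]
```

View pics/c15.png

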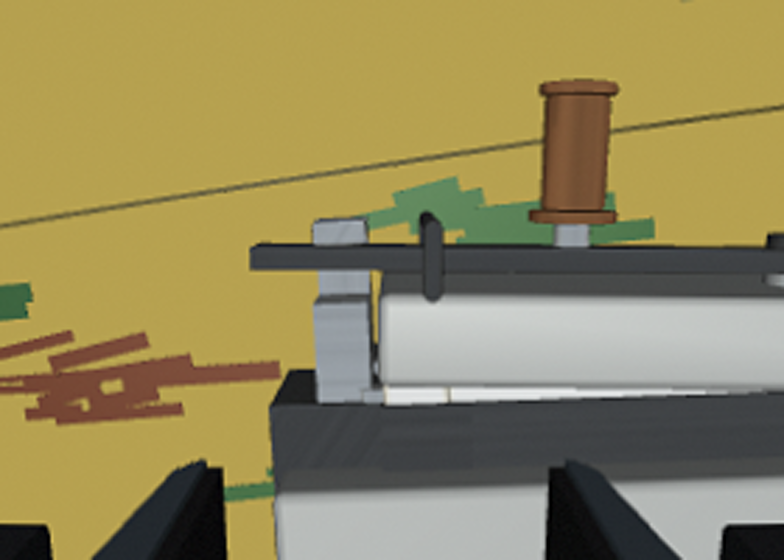

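Run:
```python
from h import *
np.set_printoptions(precision=4,suppress=True)
d=np.load("pics/w15.npy"); m=dict(np.load("pics/w15m.npz")); W=cloud(m,d)
# bar top row approx v = 60+258/2.8=152 ; u from 140+260/2.8=233 to 140+740/2.8=404
for u0,u1 in [(234,250),(255,268),(276,288),(300,330),(352,400)]:
    P=W[151:154,u0:u1].reshape(-1,3); print(u0,u1,np.median(P,0))
print("lip",np.median(W[140:146,255:268].reshape(-1,3),0),"knob top",np.median(W[100:130,343:350].reshape(-1,3),0))
P=np.vstack([W[151:154,a:b].reshape(-1,3) for a,b in [(234,288),(300,400)]]); P=P[abs(P[:,2]-.234)<.012]
A=np.polyfit(P[:,0],P[:,2],1); print("slope (bar tip at low x; + = tip lower)",A)
```

```text
234 250 [ 0.373  -0.0276  0.2362]
255 268 [ 0.3908 -0.0302  0.2361]
276 288 [ 0.4094 -0.033   0.2359]
300 330 [ 0.4396 -0.0376  0.2355]
352 400 [ 0.4958 -0.0457  0.2351]
lip [ 0.3918 -0.022   0.2309] knob top [ 0.4717 -0.0082  0.2367]
slope (bar tip at low x; + = tip lower) [-0.0105  0.2402]
```

Run:
```python
from h import *
np.set_printoptions(precision=4,suppress=True)
d=np.load("pics/w15.npy"); m=dict(np.load("pics/w15m.npz")); W=cloud(m,d)
def fit(v0,v1,u0,u1,z,t=.006):
    P=W[v0:v1,u0:u1].reshape(-1,3); P=P[abs(P[:,2]-z)<t]; A=np.c_[P[:,:2],np.ones(len(P))]
    c,_,_,_=np.linalg.lstsq(A,P[:,2],rcond=None); ey=np.array([.9939,-.1106]); 
    print(len(P),"slope along y_k",c[:2]@ey,"z mean",P[:,2].mean(), "std",(A@c-P[:,2]).std())
fit(167,196,280,420,.262)   # door top
fit(240,258,245,330,.27)    # roof
fit(100,140,150,560,0)  # table
fit(20,140,150,560,0)
# lip-bar difference
for a,b in [(148,150),(150,152),(152,154),(154,156)]: print(a, np.median(W[a:b,255:268,2]))
for a,b in [(139,141),(141,143),(143,145),(145,147)]: print('lip',a, np.median(W[a:b,255:268,2]))
```

```text
4041 slope along y_k -0.002273526285426779 z mean 0.26253924193938666 std 0.0007203231308623152
1523 slope along y_k -0.0018808001676500724 z mean 0.27068206403868594 std 0.0006529217590760199
13000 slope along y_k 0.0024826843849140062 z mean 0.0008057344569720842 std 0.0013964054786339542
39726 slope along y_k 0.002875233464386955 z mean 0.0007668917608227639 std 0.0013959556978942118
148 0.23593682805653604
150 0.23585759680521404
152 0.2362640226784955
154 0.2361752069385038
lip 139 0.23041339983613518
lip 141 0.23088990462956382
lip 143 0.23108129899977548
lip 145 0.23040037367901495
```

>>> jog_arm --series '[[[-1, 0.86, 0.67, 0, -0.07, -0.06, 0], [-1, 0.86, 0.67, 0, 0, 0, 0], [-1, 0.85, 0.66, 0, 0, 0, 0], [-1, 0, 0, 0, 0, 0, 0], [-1, 0, 0, 0.5, 0, 0, 0], [-1, 0, 0, 0.8, 0, 0, 0], [-1, 0, 0, 0.8, 0, 0, 0], [-1, 0, 0, 0.8, 0, 0, 0], [-1, 0, 0, 0.5, 0, 0, 0], [-1, 0, 0, 0, 0, 0, 0]]]' --squeeze 5

```text
time: 16.1
tool_pos: [0.4678, -0.0027, 0.2699]
ee_rot: [-3.127, -0.0, 1.421]
ft_force: [-0.7, -0.0, 0.5]
finger_gap: 0.0008
```

```bash
python3 st.py; python3 look.py w16
```

```text
t 16.1 pos [ 0.4678 -0.0027  0.2699] rpy [-3.1275 -0.0001  1.4213] gap 0.0008
F tool [-0.1012 -0.6594 -0.5121] tq tool [-0.0598  0.0103  0.0057] theta from pos 0.0329 from yaw 0.0387 R 0.2076 (0.2015)  knob kiln x -0.0663
16.1 [ 0.4678 -0.0027  0.2699] [-3.1275 -0.0001  1.4213] [-0.6599 -0.003   0.5213]
tcp px [[278.1743 266.54  ]]
```

View pics/w16.png

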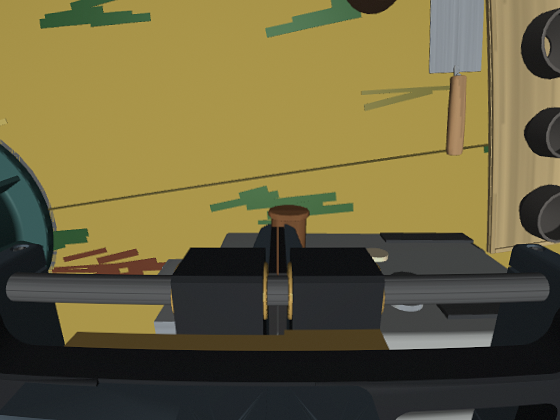

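>>> jog_arm --series '[[[-1, -0.17, 0.19, 0, -0.08, 0, 0], [-1, 0, 0, 0, 0, 0, 0], [-1, 0, 0, 0.2, 0, 0, 0], [-1, 0, 0, 0.15, 0, 0, 0]]]'

```text
time: 16.55
tool_pos: [0.4744, -0.0097, 0.2621]
ee_rot: [3.138, -0.0, 1.421]
ft_force: [-0.1, 0.1, -0.0]
finger_gap: 0.0002
```

```bash
python3 st.py
```

```text
t 16.55 pos [ 0.4744 -0.0097  0.2621] rpy [ 3.1376 -0.0005  1.4206] gap 0.0002
F tool [ 0.1235 -0.1497  0.0103] tq tool [-0.0824  0.0191 -0.0264] theta from pos 0.0149 from yaw 0.0394 R 0.1987 (0.2015)  knob kiln x -0.06
```

>>> jog_arm --series '[[[-1, 0.02, -0.05, 0.15, 0, 0, 0], [-1, 0, 0, 0.04, 0, 0, 0], [-1, 0, 0, 0.04, 0, 0, 0]]]'

```text
time: 16.85
tool_pos: [0.4733, -0.0084, 0.2549]
ee_rot: [3.137, -0.001, 1.42]
ft_force: [-5.0, 0.5, 21.6]
finger_gap: 0.0006
```

```bash
python3 st.py
```

```text
t 16.85 pos [ 0.4733 -0.0084  0.2549] rpy [ 3.1368 -0.0015  1.4204] gap 0.0006
F tool [ -0.202   -4.9391 -21.6371] tq tool [ 0.9726 -0.1309  0.0476] theta from pos 0.0188 from yaw 0.0396 R 0.2002 (0.2015)  knob kiln x -0.0612
```

>>> jog_arm --series '[[[-1, 0, 0, -0.3, 0, 0, 0], [-1, 0, 0, -0.8, 0, 0, 0], [-1, 0, 0, -1, 0, 0, 0], [-1, 0, 0, -1, 0, 0, 0], [-1, 0, 0, -1, 0, 0, 0], [-1, -0.9, -0.9, -0.5, 0, 0, 0], [-1, -0.9, -0.9, 0, 0, 0, 0], [-1, -0.9, 0, 0, 0, 0, 0], [-1, 0, 0, 0, 0, 0, 0]]]'

```text
time: 17.75
tool_pos: [0.4039, -0.0826, 0.4025]
ee_rot: [3.136, 0.003, 1.424]
ft_force: [0.1, 0.2, -0.4]
finger_gap: 0.0006
```

```bash
python3 look.py w17
python3 - <<'E'
from h import *
p=cv2.imread("pics/w17.png"); cv2.imwrite("pics/c17.png",cv2.resize(p[60:260,140:420],None,fx=2.8,fy=2.8,interpolation=cv2.INTER_CUBIC))
E
```

```text
17.75 [ 0.4039 -0.0826  0.4025] [3.1359 0.0028 1.424 ] [ 0.1357  0.1715 -0.4437]
tcp px [[278.142  266.5313]]
```

View pics/c17.png

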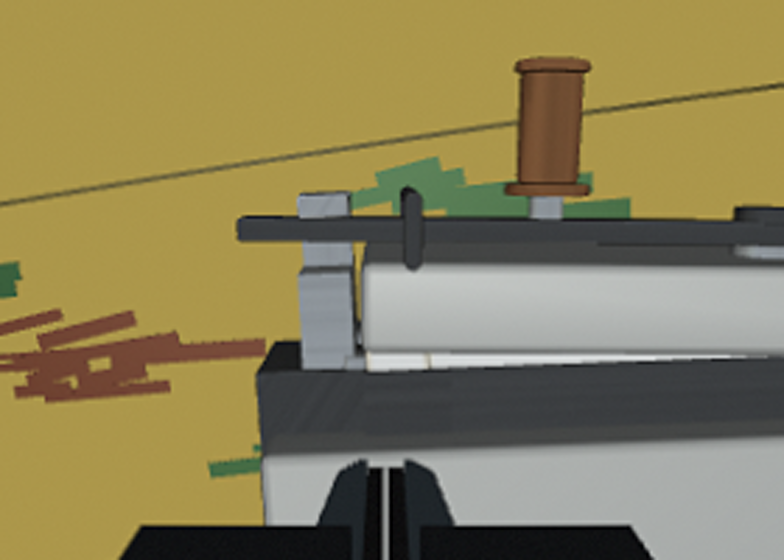

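Run:
```python
from h import *
np.set_printoptions(precision=4,suppress=True)
ey=np.array([.9939,-.1106])
def go(n,rb,ub,lip,door):
    d=np.load(f"pics/{n}.npy"); m=dict(np.load(f"pics/{n}m.npz")); W=cloud(m,d)
    def fit(v0,v1,us,z,t=.006):
        P=np.vstack([W[v0:v1,a:b].reshape(-1,3) for a,b in us]); P=P[abs(P[:,2]-z)<t]
        return np.polyfit(P[:,:2]@ey,P[:,2],1)[0],len(P)
    print(n,"bar slope",fit(*rb,ub,.2355),"door",fit(*door[:2],[door[2:]],.2625))
    b=np.concatenate([W[rb[0]:rb[1],lip[2]:lip[3],2].ravel()]); l=W[lip[0]:lip[1],lip[2]:lip[3],2]
    print(" bar z at lip",np.median(b),"lip",np.median(l),"diff",np.median(b)-np.median(l))
    for a,c in ub: print(np.median(W[rb[0]:rb[1],a:c].reshape(-1,3),0))
go("w15",(150,155),[(234,288),(300,340),(352,400)],(141,146,255,267),(170,194,285,420))
# w17: bar v=60+229/2.8=141.8, lip v=60+205/2.8=133
go("w17",(140,144),[(228,282),(295,335),(348,398)],(131,136,250,262),(158,184,280,420))
```

```text
w15 bar slope (np.float64(-0.010270368167100917), 707) door (np.float64(-0.001271610701880425), 3224)
 bar z at lip 0.2359428748835829 lip 0.23086017242316914 diff 0.005082702460413757
[ 0.3905 -0.0302  0.2361]
[ 0.4439 -0.0382  0.2354]
[ 0.4959 -0.0457  0.2351]
w17 bar slope (np.float64(-0.0009698337070244726), 574) door (np.float64(-0.0013889992893230097), 3623)
 bar z at lip 0.2349021774727837 lip 0.23072530891098153 diff 0.004176868561802161
[ 0.39   -0.03    0.2346]
[ 0.4472 -0.0385  0.2346]
[ 0.5029 -0.0465  0.2345]
```

Run:
```python
from h import *
p0=cv2.imread("pics/top0.png"); p,d=optics.read_camera("top")
df=cv2.absdiff(p0,p).max(2); df[:, 330:]=df[:,330:]; 
print("diff in bystander areas", (df[100:300,0:255]>40).sum(), (df[170:320,380:560]>40).sum())
print(sensors.state()['ft_force'], sensors.state()['time'])
print(ticket.close_job())
```

```text
diff in bystander areas 0 1690
[ 0.61938155 -0.16541445 -0.13079185] 17.85
the job is handed in; nothing more can be done
None
```

The kiln door is shut and the latch bar is home in the catch. I handed the job in at 17.9 s on the robot's clock, with the arm clear of everything.

**What I did:** I gripped the knob from above, lifted the bar to about 0.25 rad and swung the door onto the seal in small steps. I then lowered the bar behind the lip, released it and backed off.
- **Seal force:** the highest inward push I read at the knob was about 15 N by the force sensor. The wrist moment suggested up to about 17 N. That is over the 7–13 N latching range but under the 20 N crush limit. I only read forces between moves, so I can't rule out a short peak in between.
- **Setting the bar home:** relieving the grip before release left the bar about 1 mm off the catch floor, tilted about 0.008 rad relative to the door. I pressed once on top of the knob with closed fingers, about 22 N downward, and backed off again.

**Last checks:**
- **Bar:** it now lies parallel to the door, with a slope of −0.001 against −0.0014. It stands 4.2 mm above the lip, where 4 mm is expected, and the picture shows it behind the lip.
- **Wrist force:** under 1 N, so the gripper is touching nothing.
- **Table:** the part of the table with the bowl, jar, wheel and clay block looks the same as at the start.
- **Kiln roof:** this comparison did show changed pixels. The arm was hovering over the roof, which probably explains it, but I did not recheck the roof with the arm out of the way. An earlier picture, taken after the latch was closed and with the roof in clear view, showed the props in place.
- **Not checked:** I did not look at the pot inside the kiln.

One disagreement remains: the hinge position from the roof outline and the one from the knob differed by about 6 mm. I closed the door by feel, so this did not affect the result.

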